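Set the running clearance of the presser fixture

ROBOT

A 6-joint arm with a two-finger parallel gripper is mounted at the origin on a cart in front of the work surface, level with it; the furniture and walls round the work are solid. World frame = base frame: x ahead of the robot, y to its left, z up, the work surface at z = 0. Lengths are in m, angles in rad, forces in N, time in s.
With the tool pointing down it reaches from about 0.35 to 0.975 m from the base axis. Payload 4.9 kg.
Tool frame: the origin (TCP) lies at the very end of the fingers, on their centre line; the grasp point (between the pads) lies 19 mm behind it; z points along the fingers, y is the direction in which the jaws open and shut (so a half turn about z gives the same grasp; the last joint's range is limited). The gripper opens to 85 mm and grips with 20 to 120 N. Pads are 22 mm wide; open, the fingers measure 114 mm over their backs; the gripper's body (76 mm by 85 mm) begins 54 mm behind the grasp point. The pads swing forward as they close: fully open they stand 13 mm farther back than shut.
Start: joints at [1.111, 0.053, 1.613, -0, 1.476, -0.119], TCP at [0.209, 0.589, 0.231] pointing down, gripper open.
Joint ranges: [-3.01, 3.01], [-1.01, 2.22], [0.06, 2.58], [-1.02, 4.17], [0.09, 2.62], [-3.14, 3.14]. Speed limits (rad/s): [2.57, 2.57, 3.14, 3.14, 3.14, 3.14].

INTERFACE

Orientations are given as a unit quaternion [w, x, y, z].
In Python, from plant import monitor, eyes, manip gives the robot as it stands.
- The arm moves only by the tool step_arm, never from a script. Its argument "motion" is a list of rows, each a list of 7 numbers: the shift along the world's x, y, z scaled (see below), then the turn, a rotation vector about the world's x, y, z scaled (see below), then the closure in counts, from 0 (fully open) to 255 (shut). In form: [[x, y, z, ax, ay, az, grip], ...]. A call has 1 to 10 rows; each row is the pose to reach, as a shift and turn from the pose commanded when the call began; what a row does not reach only later rows make up. The controller multiplies each number of a shift by 0.5 m and each number of a turn by 1.5 rad. A row lasts 1/10 s, in which the tool goes at most 50 mm and 8.59 degrees, less where a joint would pass 70% of its speed; a pose out of reach is approached as far as the arm can. A call with a number of a shift or a turn outside -1 to 1 is refused whole. A call with a gripper value outside its range is refused whole. The fingers move at their own pace and stop on an object; the grip force is fixed at half the most. Time passes only in rows, so rows that repeat a pose let the fingers close. It gives the time, the measured TCP pose, the force and the opening at its end, in the units of the state.
- monitor.state(): the state, without advancing time (a new reading comes with each control period).
- eyes.grab_frame(name): name is "scene" or "top"; returns a dict with "pixels" (400x640x3 uint8, red, green, blue), "mtx" (3x3 intrinsics, pixels), "rvec" (rotation vector, rad) and "tvec" (3), from world to camera coordinates, as OpenCV has them. Camera axes: x right, y down, z forward; pixel columns grow to the right and rows downward; lengths in m; the calibration is good to about 2 mm. A picture is of the moment at which its call begins. There is no depth.
- manip.job_done(): hands the job in, once; it reports no verdict.
Trained networks look in the newest picture that a camera, given by its name, has taken for a name from the list of things; names that differ only in an ending like _2 or _b are one class to them, and where a whole thing is asked for, a point or a joint stands for the part that bears it (a point fixed in the world has none). Each returns a list of dicts, best first, with "p" (0 to 1); they miss things now and then, are a little off and sometimes report something else, mostly with a low value. They report only what shows in the picture. A call takes as long as a camera call.
- eyes.look_for(name, camera): "box" ([centre column, centre row, width, height] in pixels, round what is visible of it).
- eyes.pinpoint(name, camera): "uv" ([column, row] in pixels: a listed point, or the origin of a listed thing).
The state is a dict: "time": time; "joint_pos": joint angles; "joint_vel": joint speeds; "joint_efforts": joint torques, N m; "tool_pos": TCP position; "tool_rot": TCP orientation; "contact_force": force on the tool from outside, world axes, zero at the start; "ft_torque": the same for the moment, N m; "gripper_width": opening from 0.0 (shut) to 1.0 (fully open).
Only numpy, scipy, OpenCV 4.12 (cv2) and the standard library are available. Lean on these libraries where they do the work, as an engineer would, in place of code of your own. Each camera call takes 0.05 s, during which the arm holds its last target.

TASK

On the presser fixture, swing the cam lever counter-clockwise (seen from above) all the way over to free the crosshead, then screw the thumbscrew clockwise (it may need several grips) until it seats, with the presser foot down on the bearing. Then back the thumbscrew off a quarter turn and finish still gripping it there, so that the setting cannot creep; do not let go at the end. Leave the lever in its free position and the loose parts lying around the fixture where they are.

Things in the scene. Friction and masses are not known exactly. Their poses are not given: they have to be found in the camera images.
- fixture: fixed presser fixture: grey base plate 100 x 150 x 12 mm, two steel posts, an aluminium bridge across their tops (34 x 130 mm, top 134 mm up) and below it an aluminium crosshead (30 x 175 mm, top about 90 mm up) with a presser foot over a bearing. Origin on the trolley top, under the thumbscrew; x ahead, y left along the crosshead, z up. The crosshead's -y end juts out and bears the cam lever.
- screw_wing (a point): flat upright steel wing (thumb grip) of the thumbscrew above the bridge's middle: 36 mm long (its x), 9 mm thick (its y), 30 mm high; origin at its centre, 168 mm over the trolley, a height it keeps; z is the screw's vertical axis. Below the centre: neck (radius 7 mm) from 15 mm, collar (radius 12 mm) from 21 mm, bridge top at 34 mm.
- thumbscrew (a joint): rotation of the thumbscrew in rad: 0 = seated (firm stop, foot on the bearing; wing along the fixture's x), grows counter-clockwise seen from above (backing off, foot rises 1.27 mm per rad); it starts 1.9 to 2.7 rad from its seat. Friction about 0.04 N m; it stays where it is left.
- lever_knob (a point): centre of the grip part of the upright black round knob at the end of the cam lever: cylinder of diameter 20 mm, 22 mm high at that diameter, with its top 16 mm above this point, about 121 mm over the trolley; its underside meets the lever arm (12 mm wide, 9 mm thick), whose top is 18 mm below this point.
- lever_pivot (a point): point on the cam lever's vertical pivot axis, at about the height of the knob's centre (within 4 mm); the knob's axis is 75 mm away from it. The lever's hub (radius 13 mm) lies some 10 mm lower than this point.
- cam_lever (a joint): swing of the cam lever in rad, counter-clockwise seen from above: 0 = locked (lever points along the fixture's -x), 1.5 = stop, fully free (lever points about along the fixture's -y). Starts at 0 to 0.15. Friction about 0.12 N m; it stays where it is left.
- spanner: loose adjustable spanner, 196 x 49 x 11 mm, lying to the right of the fixture, nearer the robot; leave it alone
- loose_nut: loose hex nut, 24 x 27 x 13 mm, lying behind the right end of the fixture; leave it alone
- spare_wheel: loose yellow wheel, diameter 56 mm, 22 mm thick, lying flat on the robot's side of the fixture; leave it alone
- spare_bolt: loose hex bolt, 78 x 22 x 20 mm, lying behind the fixture; leave it alone
- wing_end (a point): point at one end of the wing, 17 mm along the wing's x axis from its centre

How it is judged:
By the outcome, as a careful person would: the job done as asked, in the order asked, and still so for the second after the job is handed in, while the arm keeps its last pose, push and grip.
It also fails if it takes over 64 s, if anything falls off the work surface, if the arm or the gripper's body presses on something with over 40 N, if the wrist force passes 120 N, or if a joint passes its speed limit or range.

## Working session

There is one attempt and no reset: what is moved stays moved. The work goes in short steps, Python scripts to look and compute and a tool call to move; the robot and the scene stay as the last step left them, time stands still between calls to the robot, and variables do not carry over. Pictures are saved under pics/ and viewed, and the job is handed in when it is done.

Besides the shell and the picture viewer there is one more tool, called after "Emit:" as a command line: name --pt "numbers of a row" for each row, then --argument value for the rest. step_arm: Moves the arm, as the interface text tells. Its arguments: {"type":"object","properties":{"motion":{"type":"array","items":{"type":"array","items":{"type":"number"}}}},"required":["motion"]}

```bash
ls; mkdir -p pics
cat > h.py <<'E'
import numpy as np, cv2
from plant import monitor, eyes, manip
def cam(f):
    R,_=cv2.Rodrigues(np.array(f['rvec'],float)); t=np.array(f['tvec'],float).ravel(); return np.array(f['mtx'],float),R,t
def ray(f,uv):
    K,R,t=cam(f); d=R.T@np.linalg.solve(K,[uv[0],uv[1],1]); return -R.T@t,d
def atz(f,uv,z):
    c,d=ray(f,uv); return c+d*(z-c[2])/d[2]
def tri(f1,u1,f2,u2):
    c1,d1=ray(f1,u1);c2,d2=ray(f2,u2)
    A=np.stack([d1,-d2],1); s=np.linalg.lstsq(A,c2-c1,rcond=None)[0]
    p,q=c1+s[0]*d1,c2+s[1]*d2
    return (p+q)/2,np.linalg.norm(p-q)
def proj(f,P):
    K,R,t=cam(f); p=K@(R@np.array(P)+t); return p[:2]/p[2]
def save(f,n): cv2.imwrite('pics/'+n,f['pixels'][:,:,::-1])
E
python3 - <<'E'
from h import *
np.set_printoptions(precision=4,suppress=True)
S=eyes.grab_frame('scene');T=eyes.grab_frame('top')
save(S,'s0.png');save(T,'t0.png')
print(cam(S)[1:],cam(T)[1:])
for n in ['screw_wing','wing_end','lever_knob','lever_pivot','fixture','spanner']:
    for c in ['scene','top']:
        print(n,c,[(np.round(d['uv'],1),round(d['p'],2)) for d in eyes.pinpoint(n,c)[:3]])
print(monitor.state())
E
```

```text
pics
(array([[ 0.4226, -0.9063, -0.0064],
       [-0.4064, -0.1831, -0.8951],
       [ 0.8101,  0.3809, -0.4457]]), array([-0.1807,  0.3837,  0.6634])) (array([[-0.0167, -0.9998, -0.0103],
       [-0.9969,  0.0175, -0.0772],
       [ 0.0774,  0.009 , -0.997 ]]), array([0.1015, 0.5865, 1.0403]))
screw_wing scene [(array([292. , 178.3]), 0.54)]
screw_wing top [(array([273.7, 161.9]), 0.43)]
wing_end scene [(array([282.8, 177.2]), 0.57)]
wing_end top [(array([267.3, 167.5]), 0.43)]
lever_knob scene [(array([302.5, 223.4]), 0.91)]
lever_knob top [(array([320.2, 214.1]), 0.59)]
lever_pivot scene [(array([319.9, 205.5]), 0.75)]
lever_pivot top [(array([322.1, 176.7]), 0.73)]
fixture scene [(array([292.7, 241. ]), 0.81)]
fixture top [(array([281.7, 172.9]), 0.59), (array([274.4, 165. ]), 0.5)]
spanner scene [(array([373.5, 313.4]), 0.57), (array([337. , 237.4]), 0.32)]
spanner top [(array([279.7, 137.7]), 0.45)]
{'time': 0.7, 'joint_pos': array([ 1.111 ,  0.0527,  1.6128,  0.    ,  1.476 , -0.119 ]), 'joint_vel': array([-0.0003,  0.0012,  0.0008, -0.0018,  0.0011, -0.0017]), 'joint_efforts': array([ -0.0001, -39.3572, -37.0359,  -0.0002,   0.0006,   0.    ]), 'tool_pos': array([0.2089, 0.5891, 0.2314]), 'tool_rot': array([0.    , 0.1696, 0.9855, 0.    ]), 'contact_force': array([0.2893, 0.9761, 0.253 ]), 'ft_torque': array([-0.0053, -0.0027,  0.0612]), 'gripper_width': 1.000277354942597}
```

Run:
```python
import cv2
a=cv2.imread('pics/s0.png');b=cv2.imread('pics/t0.png')
cv2.imwrite('pics/s0c.png',cv2.resize(a[130:330,180:480],None,fx=2.6,fy=2.6,interpolation=cv2.INTER_CUBIC))
cv2.imwrite('pics/t0c.png',cv2.resize(b[80:280,180:440],None,fx=3,fy=3,interpolation=cv2.INTER_CUBIC))
from h import *
```

```text
(no output)
```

View pics/s0.png

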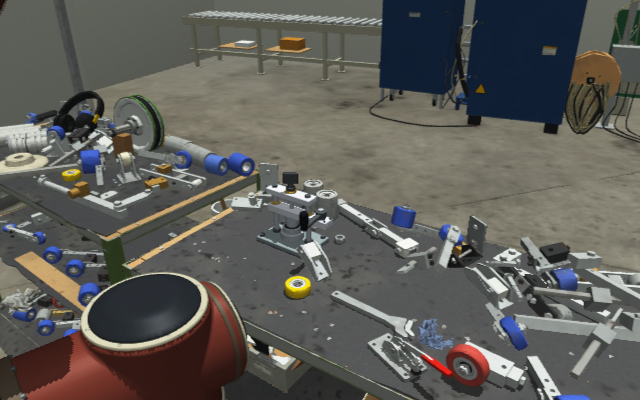

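View pics/t0.png

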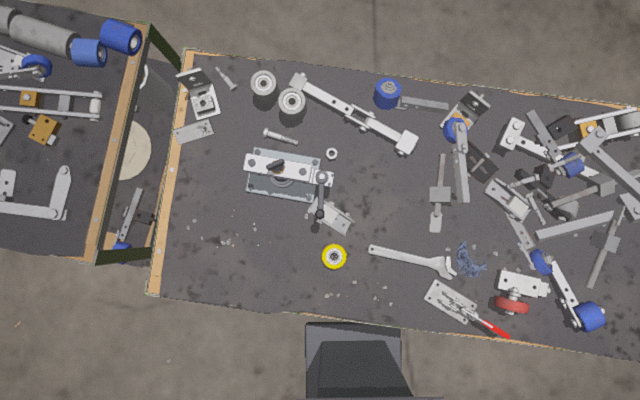

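View pics/s0c.png

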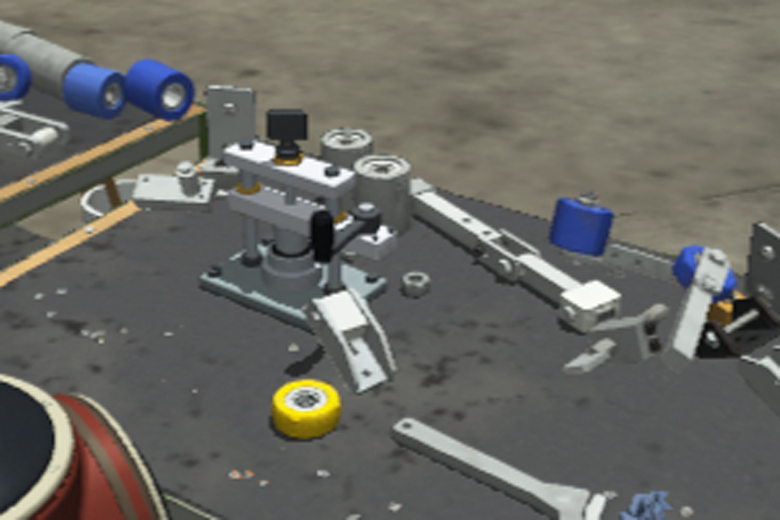

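View pics/t0c.png

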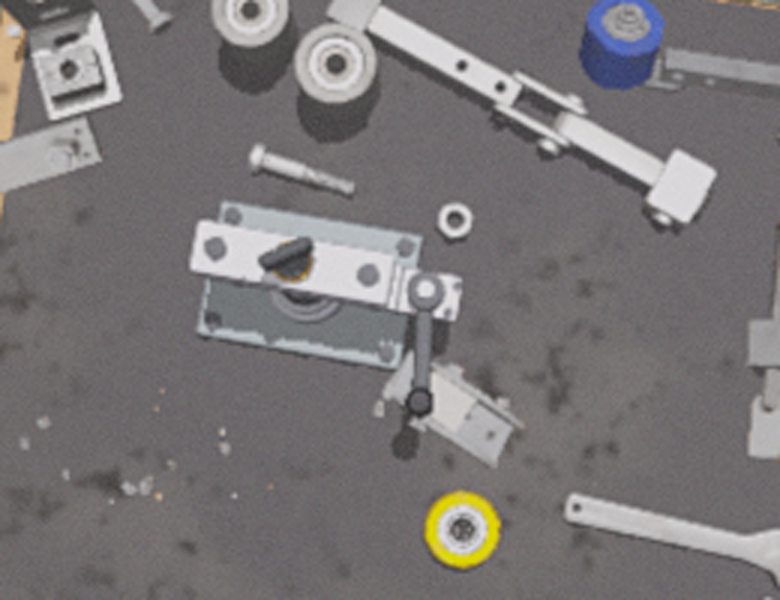

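The wing shows at about top (275,165) and scene (290,178), the knob at top (320,214), and the pivot at top (322,177). A loose-looking bracket lies under the lever side, at top about (332,217). Next I triangulate these points.

Run:
```python
from h import *
np.set_printoptions(precision=4,suppress=True)
S=eyes.grab_frame('scene');T=eyes.grab_frame('top')
P={}
for n in ['screw_wing','wing_end','lever_knob','lever_pivot','fixture']:
    a=eyes.pinpoint(n,'scene');b=eyes.pinpoint(n,'top')
    if a and b:
        print(n,np.round(a[0]['uv'],1),np.round(b[0]['uv'],1),*tri(S,a[0]['uv'],T,b[0]['uv']))
        z={'screw_wing':.168,'wing_end':.168,'lever_knob':.121,'lever_pivot':.121,'fixture':0}[n]
        P[n]=(atz(S,a[0]['uv'],z),atz(T,b[0]['uv'],z)); print('   ',*P[n])
k=P['lever_knob'];p=P['lever_pivot']
for i in (0,1): d=k[i]-p[i]; print(np.linalg.norm(d), np.degrees(np.arctan2(d[1],d[0])))
# bridge direction from top: crop corners
def c(u,v): return (180+u/3,80+v/3)
for uv in [(196,270),(388,305),(200,220),(212,248),(370,276)]: print(atz(T,c(*uv),.134))
for uv in [(262,264),(312,244)]: print('wing',atz(T,c(*uv),.183))
for uv in [(390,385),(425,425),(495,465),(520,425),(440,360)]: print('bracket',atz(T,c(*uv),.03))
# bracket height in scene: 
def s(u,v): return (180+u/2.6,130+v/2.6)
print(tri(S,s(350,290),T,c(440,362)),tri(S,s(370,388),T,c(495,465)))
```

```text
screw_wing [290.2 178.2] [273.7 162.1] [0.6401 0.1828 0.1661] 0.0028343211633938916
    [0.6357 0.1819 0.168 ] [0.6405 0.1813 0.168 ]
wing_end [284.8 177.4] [267.2 168.5] [0.6285 0.1927 0.1709] 0.0010743641020066106
    [0.6346 0.1956 0.168 ] [0.6287 0.1936 0.168 ]
lever_knob [301.8 223.1] [320.6 217.2] [0.5366 0.0989 0.1178] 0.005861031775548696
    [0.5301 0.0988 0.121 ] [0.5379 0.0963 0.121 ]
lever_pivot [280.2 179.5] [321.2 179.2] [0.5811 0.1283 0.2007] 0.08338647026181754
    [0.7121 0.254  0.121 ] [0.612  0.0939 0.121 ]
fixture [292. 241.] [281.2 175.3] [ 0.6356  0.1836 -0.001 ] 0.00037676110656084536
    [0.634  0.1829 0.    ] [0.6356 0.1833 0.    ]
0.23917389267188846 -139.5486068327295
0.07415585265533908 178.1596554563181
[0.6311 0.24   0.134 ]
[0.6062 0.1167 0.134 ]
[0.6635 0.2373 0.134 ]
[0.6452 0.2296 0.134 ]
[0.6252 0.128  0.134 ]
wing [0.6276 0.1915 0.183 ]
wing [0.6393 0.1608 0.183 ]
bracket [0.5602 0.1199 0.03  ]
bracket [0.5314 0.0956 0.03  ]
bracket [0.5024 0.0466 0.03  ]
bracket [0.5303 0.0284 0.03  ]
bracket [0.5773 0.0842 0.03  ]
(array([0.5728, 0.0869, 0.0555]), np.float64(0.006206226094172063)) (array([0.5038, 0.043 , 0.0098]), np.float64(0.0067003514731739395))
```

Run:
```python
from h import *
np.set_printoptions(precision=4,suppress=True)
S=eyes.grab_frame('scene');T=eyes.grab_frame('top')
print('C',ray(S,(0,0))[0],ray(T,(0,0))[0])
def c(u,v): return (180+u/3,80+v/3)
print('knob top',atz(T,c(420,401),.137),'hub',atz(T,c(425,289),.111))
def s(u,v): return (180+u/2.6,130+v/2.6)
print('knob s',atz(S,s(321,235),.121),'hub s',atz(S,s(366,215),.111))
print('wing s centre',atz(S,s(287,125),.168))
for n in range(3):
    S=eyes.grab_frame('scene');T=eyes.grab_frame('top')
    for nm,z in (('lever_knob',.121),('lever_pivot',.121),('screw_wing',.168)):
        print(nm,[atz(f,d['uv'],z)[:2] for f,cn in((S,'scene'),(T,'top')) for d in eyes.pinpoint(nm,cn)[:1]])
```

```text
C [-0.3051 -0.3462  0.638 ] [0.5059 0.0819 1.0835]
knob top [0.5441 0.0971 0.137 ] hub [0.6188 0.093  0.111 ]
knob s [0.5424 0.1011 0.121 ] hub s [0.6073 0.0908 0.111 ]
wing s centre [0.6365 0.1819 0.168 ]
lever_knob [array([0.5447, 0.1058]), array([0.5456, 0.0952])]
lever_pivot [array([0.6211, 0.0944]), array([0.615 , 0.0964])]
screw_wing [array([0.647 , 0.1822]), array([0.638 , 0.1787])]
lever_knob [array([0.5477, 0.1057]), array([0.5415, 0.1017])]
lever_pivot [array([0.6191, 0.094 ]), array([0.6148, 0.0951])]
screw_wing [array([0.6313, 0.1749]), array([0.6359, 0.1763])]
lever_knob [array([0.5371, 0.0952]), array([0.5442, 0.0997])]
lever_pivot [array([0.6156, 0.0964])]
screw_wing [array([0.6525, 0.1844]), array([0.6342, 0.1801])]
```

Emit:
step_arm --pt "0.668 -0.982 -0.06 0 0 0.205 110" --pt "0.668 -0.982 -0.06 0 0 0.205 110" --pt "0.668 -0.982 -0.06 0 0 0.205 110" --pt "0.668 -0.982 -0.06 0 0 0.205 110" --pt "0.668 -0.982 -0.06 0 0 0.205 110" --pt "0.668 -0.982 -0.06 0 0 0.205 110" --pt "0.668 -0.982 -0.06 0 0 0.205 110" --pt "0.668 -0.982 -0.06 0 0 0.205 110" --pt "0.668 -0.982 -0.06 0 0 0.205 110" --pt "0.668 -0.982 -0.06 0 0 0.205 110"

```text
time: 3.6
tool_pos: [0.4891, 0.1766, 0.2065]
tool_rot: [0.001, 0.017, 1.0, 0.0]
contact_force: [0.7, 0.3, 0.6]
gripper_width: 0.569
```

Emit:
step_arm --pt "0.1 -0.15 -0.013 0 0 0 110" --pt "0.1 -0.15 -0.013 0 0 0 110" --pt "0.1 -0.15 -0.013 0 0 0 110" --pt "0.1 -0.15 -0.013 0 0 0 110"

```text
time: 4.0
tool_pos: [0.5383, 0.1029, 0.1995]
tool_rot: [-0.0, 0.018, 1.0, 0.0]
contact_force: [0.3, -0.5, -0.1]
gripper_width: 0.566
```

Run:
```python
from h import *
np.set_printoptions(precision=4,suppress=True)
s=monitor.state(); print(s['tool_pos'],s['tool_rot'],s['joint_pos'],s['contact_force'])
S=eyes.grab_frame('scene');T=eyes.grab_frame('top');save(S,'s1.png');save(T,'t1.png')
print(proj(T,s['tool_pos']),proj(S,s['tool_pos']))
for nm,z in (('lever_knob',.121),):
   print(nm,[(cn,d['p'],atz(f,d['uv'],z)[:2]) for f,cn in((S,'scene'),(T,'top')) for d in eyes.pinpoint(nm,cn)[:1]])
a=S['pixels'][:,:,::-1][100:300,200:420]
cv2.imwrite('pics/s1c.png',cv2.resize(a,None,fx=3,fy=3,interpolation=cv2.INTER_CUBIC))
a=T['pixels'][:,:,::-1][100:300,200:420]
cv2.imwrite('pics/t1c.png',cv2.resize(a,None,fx=3,fy=3,interpolation=cv2.INTER_CUBIC))
```

```text
[0.5383 0.1029 0.1995] [-0.0004  0.0176  0.9998  0.0002] [ 0.0527 -0.1092  1.825   0.0005  1.4265 -1.4829] [ 0.3009 -0.4512 -0.1074]
[316.2478 215.5594] [300.897  187.6965]
lever_knob [('scene', 0.73, array([0.5441, 0.1082]))]
```

View pics/s1c.png

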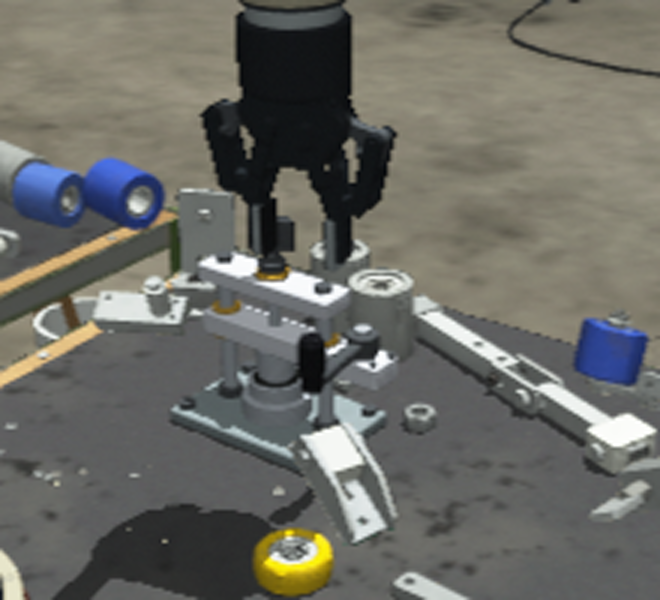

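View pics/t1c.png

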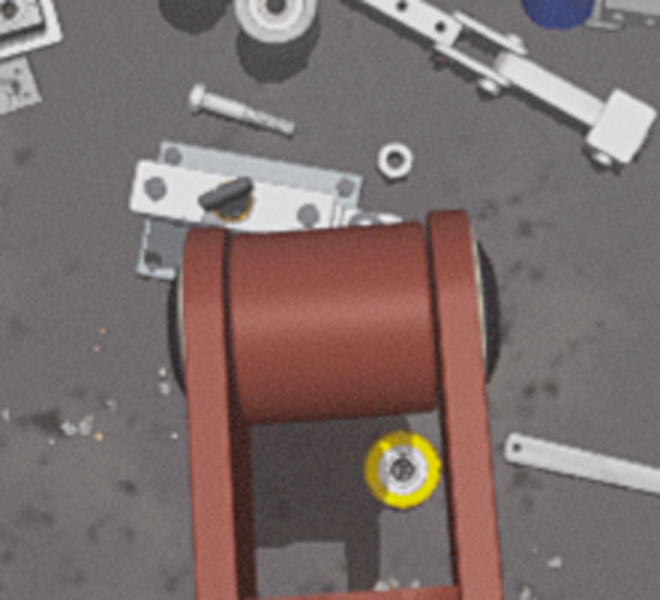

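Emit:
step_arm --pt "0.01 -0.007 0 0 0 0 110" --pt "0.01 -0.007 -0.06 0 0 0 110" --pt "0.01 -0.007 -0.12 0 0 0 110" --pt "0.01 -0.007 -0.16 0 0 0 110" --pt "0.01 -0.007 -0.19 0 0 0 110" --pt "0.01 -0.007 -0.19 0 0 0 110" --pt "0.01 -0.007 -0.19 0 0 0 110"

```text
time: 4.9
tool_pos: [0.5437, 0.1001, 0.1053]
tool_rot: [0.0, 0.016, 1.0, 0.0]
contact_force: [-0.1, 0.3, 0.7]
gripper_width: 0.569
```

Run:
```python
from h import *
s=monitor.state(); print(s['tool_pos'],s['contact_force'])
S=eyes.grab_frame('scene')
a=S['pixels'][:,:,::-1][150:270,240:380]
cv2.imwrite('pics/s2c.png',cv2.resize(a,None,fx=5,fy=5,interpolation=cv2.INTER_CUBIC))
```

```text
[0.54368775 0.10014611 0.1053422 ] [-0.12468832  0.29335282  0.69214615]
```

View pics/s2c.png

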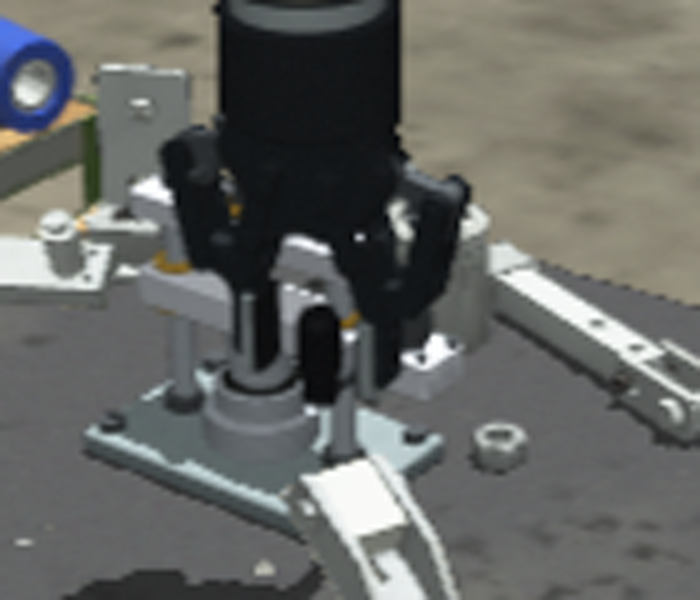

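The knob sits midway between the fingers, at crop column 320 with the fingers at 255 and 385. Closing now.

Emit:
step_arm --pt "0 0 0 0 0 0 255" --pt "0 0 0 0 0 0 255" --pt "0 0 0 0 0 0 255" --pt "0 0 0 0 0 0 255" --pt "0 0 0 0 0 0 255"

```text
time: 5.45
tool_pos: [0.5441, 0.0999, 0.1063]
tool_rot: [0.001, 0.017, 1.0, 0.0]
contact_force: [-1.2, -0.8, 6.0]
gripper_width: 0.213
```

Run:
```python
from h import *
s=monitor.state(); print(s['tool_pos'],s['contact_force'],s['ft_torque'],s['gripper_width']*85)
p=np.array([.617,.0945]); k=np.array([.5432,.0995]); k=s['tool_pos'][:2]
v=(k-p);print(np.linalg.norm(v)); 
for d in (5,10,20,30,40,50,60,70,80):
    a=np.radians(d);R=np.array([[np.cos(a),-np.sin(a)],[np.sin(a),np.cos(a)]]); sh=p+R@v-k; print(d,np.round(sh/.5,3),round(a/1.5,3))
```

```text
[0.54413305 0.09988616 0.10625024] [-1.24170259 -0.83591034  6.04482909] [-0.07778939  0.19341454 -0.03585059] 18.122111260047916
0.07306574530544045
5 [-0.    -0.013] 0.058
10 [ 0.    -0.025] 0.116
20 [ 0.005 -0.05 ] 0.233
30 [ 0.014 -0.074] 0.349
40 [ 0.027 -0.096] 0.465
50 [ 0.044 -0.115] 0.582
60 [ 0.064 -0.132] 0.698
70 [ 0.086 -0.144] 0.814
80 [ 0.11  -0.152] 0.931
```

Emit:
step_arm --pt "0 -0.013 0 0 0 0.058 255" --pt "0.001 -0.025 0 0 0 0.116 255" --pt "0.003 -0.038 0 0 0 0.175 255" --pt "0.005 -0.051 0 0 0 0.233 255" --pt "0.009 -0.063 0 0 0 0.291 255" --pt "0.014 -0.075 0 0 0 0.349 255" --pt "0.014 -0.075 0 0 0 0.349 255"

```text
time: 6.15
tool_pos: [0.5516, 0.0617, 0.1062]
tool_rot: [0.001, -0.242, 0.97, -0.001]
contact_force: [0.3, -2.0, 7.3]
gripper_width: 0.212
```

```bash
cat > st.py <<'E'
from h import *
np.set_printoptions(precision=4,suppress=True)
s=monitor.state(); q=s['tool_rot']; y=2*np.array([q[1]*q[2]-q[0]*q[3], .5-q[1]**2-q[3]**2])
print(s['time'],s['tool_pos'],'F',s['contact_force'],'M',s['ft_torque'],'w',s['gripper_width']*85,'jaw',np.degrees(np.arctan2(y[1],y[0])),'q',s['joint_pos'])
E
python3 st.py
```

```text
6.15 [0.5516 0.0617 0.1062] F [ 0.3218 -2.0315  7.2827] M [-0.1941 -0.0478  0.0121] w 18.004848379132262 jaw 118.03691551130319 q [-0.0224 -0.0038  1.8874 -0.0005  1.255  -2.0824]
```

Emit:
step_arm --pt "0.006 -0.011 0 0 0 0.058 255" --pt "0.013 -0.022 0 0 0 0.116 255" --pt "0.021 -0.032 0 0 0 0.175 255" --pt "0.03 -0.041 0 0 0 0.233 255" --pt "0.04 -0.05 0 0 0 0.291 255" --pt "0.05 -0.058 0 0 0 0.349 255" --pt "0.061 -0.065 0 0 0 0.407 255" --pt "0.072 -0.07 0 0 0 0.465 255" --pt "0.072 -0.07 0 0 0 0.465 255"

```text
time: 7.05
tool_pos: [0.588, 0.0265, 0.1062]
tool_rot: [0.001, -0.559, 0.829, -0.002]
contact_force: [1.0, -4.0, 6.7]
gripper_width: 0.213
```

```bash
python3 st.py
python3 - <<'E'
from h import *
S=eyes.grab_frame('scene')
a=S['pixels'][:,:,::-1][150:270,240:380]
cv2.imwrite('pics/s3c.png',cv2.resize(a,None,fx=5,fy=5,interpolation=cv2.INTER_CUBIC))
E
```

```text
7.05 [0.588  0.0265 0.1062] F [ 1.0397 -4.0344  6.6741] M [-0.479  -0.2339 -0.1569] w 18.09472237516984 jaw 157.93524956564045 q [-0.0808  0.0738  1.8076 -0.0014  1.2564 -2.8368]
```

View pics/s3c.png

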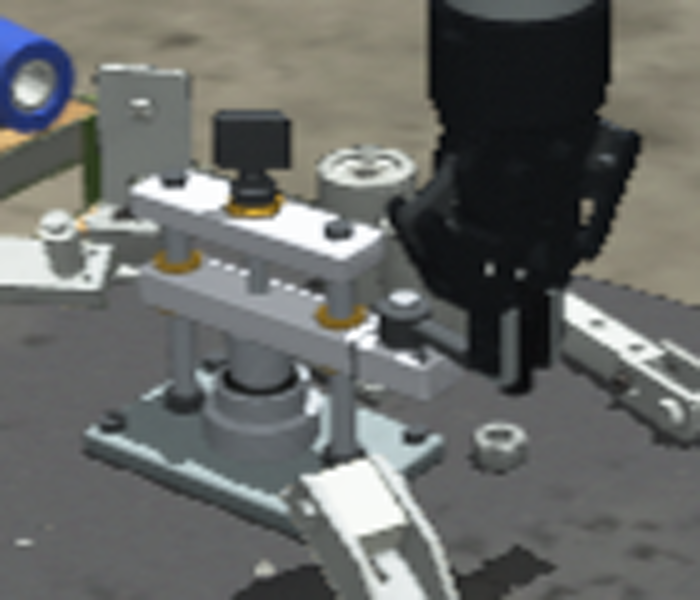

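Emit:
step_arm --pt "0.008 -0.003 0 0 0 0.035 255" --pt "0.015 -0.005 0 0 0 0.07 255" --pt "0.02 -0.007 0 0 0 0.09 255" --pt "0.02 -0.007 0 0 0 0.09 255"

```text
time: 7.5
tool_pos: [0.5975, 0.0229, 0.1062]
tool_rot: [0.001, -0.613, 0.79, -0.002]
contact_force: [0.4, -4.2, 6.0]
gripper_width: 0.21
```

```bash
python3 st.py
```

```text
7.5 [0.5975 0.0229 0.1062] F [ 0.3701 -4.1847  5.9905] M [-0.6011 -0.0921 -0.1321] w 17.850918615936674 jaw 165.62291903582013 q [-0.0852  0.0955  1.7845 -0.0019  1.2585 -2.9752]
```

Emit:
step_arm --pt "0.006 -0.001 0 0 0 0 255" --pt "0.008 -0.001 0 0 0 0 255" --pt "0.008 -0.001 0 0 0 0 255"

```text
time: 7.8
tool_pos: [0.5993, 0.0224, 0.1061]
tool_rot: [-0.002, -0.614, 0.79, -0.0]
contact_force: [-8.2, -4.6, 12.1]
gripper_width: 0.212
```

```bash
python3 st.py
```

```text
7.8 [0.5993 0.0224 0.1061] F [-8.1856 -4.5945 12.0728] M [-0.6579  1.0653  0.3543] w 18.008231712855338 jaw 165.69856128082614 q [-0.0853  0.1034  1.7762 -0.0033  1.2646 -2.9763]
```

Emit:
step_arm --pt "0.004 0 0 0 0 0 255" --pt "0.006 0 0 0 0 0 255" --pt "0.006 0 0 0 0 0 255"

```text
time: 8.1
tool_pos: [0.5997, 0.0223, 0.1059]
tool_rot: [-0.005, -0.614, 0.789, 0.002]
contact_force: [-17.9, -6.5, 18.3]
gripper_width: 0.214
```

```bash
python3 st.py
```

```text
8.1 [0.5997 0.0223 0.1059] F [-17.9006  -6.5188  18.3228] M [-0.8219  2.5353  0.4052] w 18.19564766616614 jaw 165.72276907602574 q [-0.0849  0.109   1.7704 -0.0045  1.2721 -2.976 ]
```

Emit:
step_arm --pt "-0.008 0 0 0 0 0 255" --pt "-0.01 0 0 0 0 0 170" --pt "-0.01 0 0 0 0 0 130" --pt "-0.01 0 0 0 0 0 130" --pt "-0.01 0 0 0 0 0 130"

```text
time: 8.6
tool_pos: [0.5979, 0.0237, 0.104]
tool_rot: [-0.0, -0.614, 0.789, 0.0]
contact_force: [-1.0, -0.3, 0.7]
gripper_width: 0.489
```

```bash
python3 st.py
```

```text
8.6 [0.5979 0.0237 0.104 ] F [-0.9899 -0.2736  0.6674] M [-0.0116 -0.0512 -0.0256] w 41.56365518847562 jaw 165.76464140533486 q [-0.0848  0.1014  1.7822  0.0002  1.2592 -2.978 ]
```

Emit:
step_arm --pt "0 0 0.1 0 0 0 110" --pt "0 0 0.2 0 0 0 110" --pt "0 0 0.3 0 0 -0.1 110" --pt "0 0 0.3 0 0 -0.2 110" --pt "0 0 0.3 0 0 -0.3 110" --pt "0 0 0.3 0 0 -0.4 110" --pt "0 0 0.3 0 0 -0.5 110" --pt "0 0 0.3 0 0 -0.6 110" --pt "0 0 0.3 0 0 -0.7 110" --pt "0 0 0.3 0 0 -0.8 110"

```text
time: 9.6
tool_pos: [0.5982, 0.0236, 0.2542]
tool_rot: [-0.0, -0.058, 0.998, 0.0]
contact_force: [0.0, 0.2, 0.7]
gripper_width: 0.568
```

```bash
python3 st.py
python3 - <<'E'
from h import *
np.set_printoptions(precision=4,suppress=True)
S=eyes.grab_frame('scene');T=eyes.grab_frame('top')
a=S['pixels'][:,:,::-1][150:270,240:380]
b=T['pixels'][:,:,::-1][130:230,220:360]
cv2.imwrite('pics/s4c.png',cv2.resize(a,None,fx=5,fy=5,interpolation=cv2.INTER_CUBIC))
cv2.imwrite('pics/t4c.png',cv2.resize(b,None,fx=5,fy=5,interpolation=cv2.INTER_CUBIC))
for nm,z in (('lever_knob',.121),('lever_pivot',.121),('screw_wing',.168),('wing_end',.168),('fixture',0)):
  print(nm,[(cn,round(d['p'],2),d['uv'],atz(f,d['uv'],z)[:2]) for f,cn in((S,'scene'),(T,'top')) for d in eyes.pinpoint(nm,cn)[:1]])
E
```

```text
9.6 [0.5982 0.0236 0.2542] F [0.0342 0.2245 0.6894] M [0.0281 0.0236 0.0042] w 48.301414814807934 jaw 96.65582370123782 q [-0.085  -0.0214  1.6497  0.0001  1.5141 -1.7719]
lever_knob [('scene', 0.59, [347.2, 216.1], array([0.5991, 0.0232]))]
lever_pivot [('scene', 0.67, [320.7, 203.3], array([0.632 , 0.1026])), ('top', 0.89, [320.5, 177.0], array([0.6164, 0.0952]))]
screw_wing [('scene', 0.61, [293.1, 178.2], array([0.6384, 0.1758])), ('top', 0.61, [275.2, 162.9], array([0.6389, 0.1786]))]
wing_end [('scene', 0.69, [282.5, 179.6], array([0.6213, 0.1943])), ('top', 0.72, [265.1, 163.3], array([0.6385, 0.1974]))]
fixture [('scene', 0.94, [290.8, 242.2], array([0.6278, 0.1829])), ('top', 0.93, [282.1, 173.3], array([0.64  , 0.1813]))]
```

View pics/s4c.png

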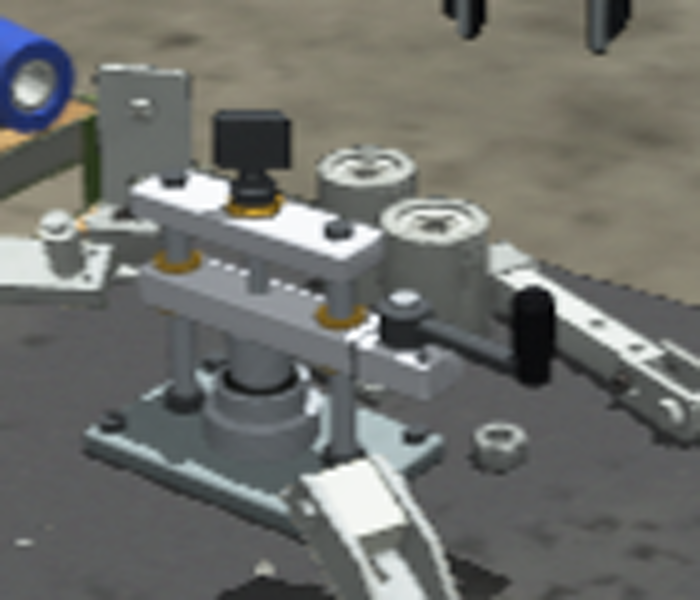

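View pics/t4c.png

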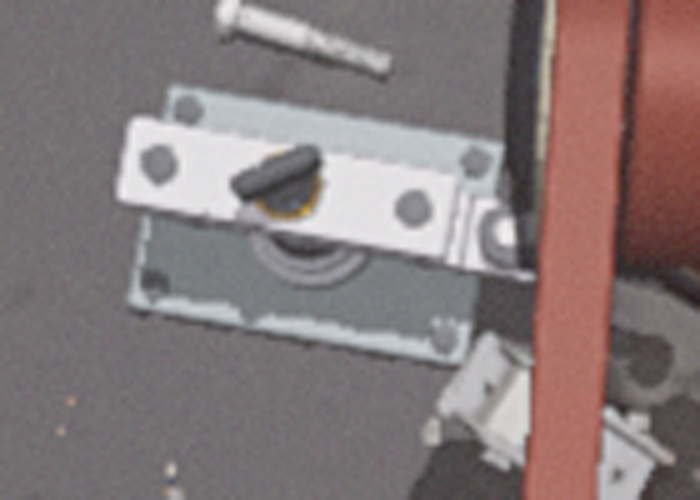

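Run:
```python
from h import *
np.set_printoptions(precision=4,suppress=True)
T=eyes.grab_frame('top');S=eyes.grab_frame('scene')
c=lambda u,v:(220+u/5,130+v/5)
b=[atz(T,c(*u),.138) for u in ((160,164),(413,208))]; d=b[0]-b[1]; print('bolts',b,(b[0]+b[1])/2,'yaw',np.degrees(np.arctan2(-d[0],d[1])))
# dark wing pixels on bright bridge
g=T['pixels'].astype(int).sum(2)/3
import sys
sub=g[155:172,262:290]; print(np.round(sub).astype(int))
```

```text
bolts [array([0.6443, 0.2264, 0.138 ]), array([0.6255, 0.1292, 0.138 ])] [0.6349 0.1778 0.138 ] yaw -10.950910010560897
[[192 187 188 187 193 192 193 190 190 193 195 192 191 194 191 192 192 193
  195 196 196 194 194 196 194 196 195 197]
 [207 200 198 197 205 200 191 188 184 186 192 196 193 193 192 193 192 196
  194 194 195 194 195 196 194 196 193 195]
 [226 227 228 228 224 216 203 195 192 195 203 195 190 188 187 189 195 194
  194 198 194 194 197 196 195 197 197 198]
 [225 227 227 226 226 227 227 226 228 227 222 210 201 198 194 199 201 182
  184 180 182 189 197 196 194 197 197 197]
 [225 225 224 225 227 227 227 227 227 228 229 230 230 224 221 213 191 135
  132 120 123 152 188 196 189 187 190 194]
 [226 227 226 225 227 225 226 226 226 227 226 220 210 186 165 132 120 110
  119 115 107 116 172 206 198 195 197 202]
 [224 225 224 226 227 225 227 227 230 227 207 161 134 111 112 111 117 122
  121 118 100  96 169 228 228 228 226 221]
 [224 225 224 225 228 227 228 227 217 207 152 113 109 112 115 124 115 119
  111  95  84  73 148 212 228 228 228 225]
 [226 226 227 228 230 226 217 198 158 153 12
[... 309 characters left out ...]
225 225 228 210 128 105 113 115 113 103  99  91  79  66  63  65  64  70
   75  79  84 108 154 201 227 226 225 227]
 [225 226 229 210 131 100 105 103  94  86  73  66  59  63  68  74  81  90
   77  85  85 101 159 211 227 226 225 225]
 [226 226 229 221 175 105  85  80  69  60  59  58  64  68  79  87  86  80
   88  86  89 117 184 230 229 226 226 225]
 [226 226 227 229 220 165  85  58  60  65  69  71  80  87  80  81  79  80
   86  85  95 138 194 230 227 225 225 226]
 [226 226 228 229 232 218 136 108 118 105  93  90  87  87  89  82  97 101
   87  95 111 161 213 229 228 226 224 224]
 [228 228 228 229 228 209 171 164 172 151 119  86  82  91  95  90 101 112
  108 129 138 192 230 227 227 226 226 225]]
```

Run:
```python
from h import *
np.set_printoptions(precision=4,suppress=True)
W=[]
for i in range(2):
    T=eyes.grab_frame('top')
    g=cv2.GaussianBlur(T['pixels'],(0,0),.6).astype(float).mean(2)
    g=cv2.resize(g,None,fx=4,fy=4,interpolation=cv2.INTER_CUBIC)
    m=((g>97)&(g<140)).astype(np.uint8); k=np.zeros_like(m); k[4*158:4*169,4*264:4*284]=1
    m&=k; m=cv2.morphologyEx(m,cv2.MORPH_OPEN,np.ones((7,7)))
    n,l,st,ce=cv2.connectedComponentsWithStats(m); j=1+np.argmax(st[1:,4])
    r=cv2.minAreaRect(np.argwhere(l==j)[:,::-1].astype(np.float32)); bp=cv2.boxPoints(r)
    P=np.array([atz(T,((u+.5)/4-.5,(v+.5)/4-.5),.183) for u,v in bp]); 
    e=[P[1]-P[0],P[2]-P[1]]; e.sort(key=lambda x:-np.linalg.norm(x))
    print(P.mean(0),[np.linalg.norm(x) for x in e],np.degrees(np.arctan2(e[0][1],e[0][0])))
v=cv2.cvtColor(np.clip(g,0,255).astype(np.uint8),cv2.COLOR_GRAY2BGR); v[l==j]=(0,0,255)
cv2.imwrite('pics/w.png',cv2.resize(v[600:720,1020:1180],None,fx=4,fy=4))
```

```text
[0.6367 0.1783 0.183 ] [np.float64(0.03336346483269679), np.float64(0.006993131673063811)] -67.61303159667824
[0.6367 0.1784 0.183 ] [np.float64(0.033543660104938096), np.float64(0.006993131690396013)] -67.61304444934387
```

View pics/w.png

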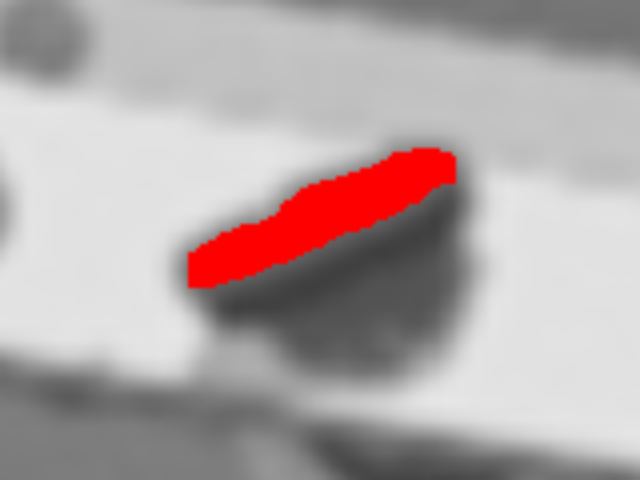

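Emit:
step_arm --pt "0.02 0.08 -0.01 0 0 -0.1 110" --pt "0.04 0.16 -0.02 0 0 -0.2 110" --pt "0.06 0.24 -0.03 0 0 -0.3 110" --pt "0.077 0.311 -0.04 0 0 -0.4 110" --pt "0.077 0.311 -0.04 0 0 -0.5 110" --pt "0.077 0.311 -0.04 0 0 -0.6 110" --pt "0.077 0.311 -0.04 0 0 -0.7 110" --pt "0.077 0.311 -0.04 0 0 -0.8 110" --pt "0.077 0.311 -0.04 0 0 -0.865 110" --pt "0.077 0.311 -0.04 0 0 -0.865 110"

```text
time: 11.4
tool_pos: [0.6368, 0.179, 0.2347]
tool_rot: [-0.0, 0.554, 0.832, -0.0]
contact_force: [-0.2, -0.4, 0.6]
gripper_width: 0.564
```

```bash
python3 st.py
```

```text
11.4 [0.6368 0.179  0.2347] F [-0.2121 -0.4462  0.6391] M [-0.0132  0.0132  0.0002] w 47.931781158662055 jaw 22.711330591603463 q [ 0.1615  0.1353  1.5192  0.      1.4872 -0.2349]
```

Descend 80 mm to z 0.155, then look.

Emit:
step_arm --pt "0 0 -0.05 0 0 0 110" --pt "0 0 -0.09 0 0 0 110" --pt "0 0 -0.13 0 0 0 110" --pt "0 0 -0.16 0 0 0 110" --pt "0 0 -0.16 0 0 0 110"

```text
time: 11.9
tool_pos: [0.635, 0.1786, 0.1515]
tool_rot: [-0.002, 0.554, 0.833, -0.002]
contact_force: [-0.5, 0.7, 0.4]
gripper_width: 0.564
```

```bash
python3 st.py;python3 - <<'E'
from h import *
S=eyes.grab_frame('scene')
a=S['pixels'][:,:,::-1][130:250,230:370]
cv2.imwrite('pics/s5c.png',cv2.resize(a,None,fx=5,fy=5,interpolation=cv2.INTER_CUBIC))
E
```

```text
11.9 [0.635  0.1786 0.1515] F [-0.5292  0.7112  0.4336] M [0.0181 0.0027 0.0477] w 47.95464031125406 jaw 22.760154505609222 q [ 0.1615  0.1941  1.5948  0.      1.3581 -0.2358]
```

View pics/s5c.png

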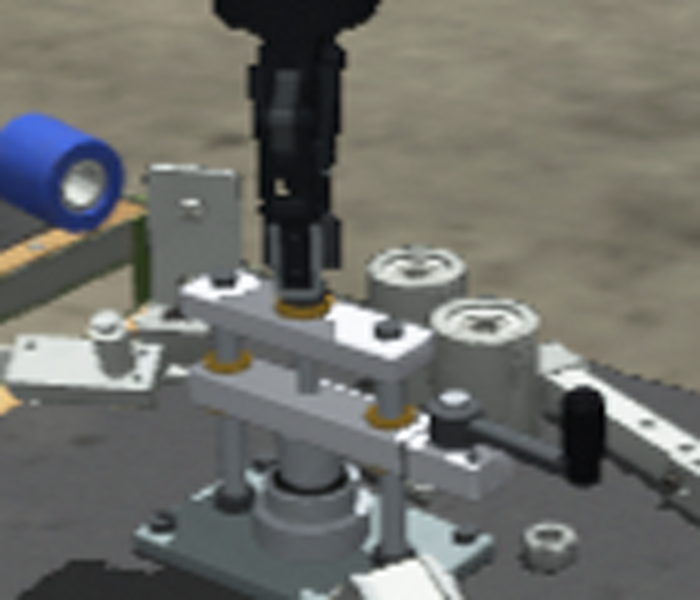

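Emit:
step_arm --pt "0 0 0 0 0 0 110" --pt "0 0 0 0 0 0 255" --pt "0 0 0 0 0 0 255" --pt "0 0 0 0 0 0 255" --pt "0 0 0 0 0 0 255" --pt "0 0 0 0 0 0 255"

```text
time: 12.55
tool_pos: [0.6365, 0.1787, 0.156]
tool_rot: [-0.0, 0.554, 0.832, -0.0]
contact_force: [-5.4, -2.3, 6.0]
gripper_width: 0.092
```

```bash
python3 st.py
```

```text
12.55 [0.6365 0.1787 0.156 ] F [-5.3541 -2.2941  6.0334] M [-0.3406  0.8259  0.0475] w 7.787409018285843 jaw 22.699157668834825 q [ 0.1614  0.1905  1.5911 -0.0005  1.3606 -0.2346]
```

Emit:
step_arm --pt "-0.0026 -0.001 0 0 0 0 255" --pt "-0.0026 -0.001 0 0 0 -0.08 255" --pt "-0.0026 -0.001 0 0 0 -0.16 255" --pt "-0.0026 -0.001 0 0 0 -0.24 255" --pt "-0.0026 -0.001 0 0 0 -0.32 255" --pt "-0.0026 -0.001 0 0 0 -0.4 255" --pt "-0.0026 -0.001 0 0 0 -0.48 255" --pt "-0.0026 -0.001 0 0 0 -0.56 255" --pt "-0.0026 -0.001 0 0 0 -0.64 255" --pt "-0.0026 -0.001 0 0 0 -0.64 255"

```text
time: 13.55
tool_pos: [0.635, 0.1788, 0.156]
tool_rot: [-0.0, 0.876, 0.482, -0.0]
contact_force: [-4.8, 0.1, 6.1]
gripper_width: 0.09
```

```bash
python3 st.py
```

```text
13.55 [0.635  0.1788 0.156 ] F [-4.7699  0.0741  6.1356] M [-0.0833  0.8491 -0.0663] w 7.6883114671575346 jaw -32.413037620941566 q [0.1615 0.1874 1.5947 0.0006 1.3603 0.7271]
```

Emit:
step_arm --pt "-0.0024 0 0 0 0 -0.08 255" --pt "-0.0024 0 0 0 0 -0.16 255" --pt "-0.0024 0 0 0 0 -0.24 255" --pt "-0.0024 0 0 0 0 -0.32 255" --pt "-0.0024 0 0 0 0 -0.4 255" --pt "-0.0024 0 0 0 0 -0.48 255" --pt "-0.0024 0 0 0 0 -0.56 255" --pt "-0.0024 0 0 0 0 -0.62 255" --pt "-0.0024 0 0 0 0 -0.66 255" --pt "-0.0024 0 0 0 0 -0.66 255"

```text
time: 14.55
tool_pos: [0.6343, 0.18, 0.156]
tool_rot: [-0.001, 1.0, 0.008, 0.0]
contact_force: [-2.9, 4.5, 6.0]
gripper_width: 0.092
```

```bash
python3 st.py
```

```text
14.55 [0.6343 0.18   0.156 ] F [-2.9362  4.4621  5.9721] M [ 0.4262  0.6296 -0.0324] w 7.828015009619531 jaw -89.06131771958955 q [0.1626 0.1851 1.5972 0.0029 1.3581 1.7164]
```

Emit:
step_arm --pt "-0.001 0.002 0 0 0 -0.03 255" --pt "-0.001 0.002 0 0 0 -0.06 255" --pt "-0.001 0.002 0 0 0 -0.09 255" --pt "-0.001 0.002 0 0 0 -0.09 255"

```text
time: 14.95
tool_pos: [0.6342, 0.1802, 0.156]
tool_rot: [-0.001, 0.998, -0.059, 0.001]
contact_force: [-0.2, 2.9, 5.3]
gripper_width: 0.093
```

```bash
python3 st.py
```

```text
14.95 [0.6342 0.1802 0.156 ] F [-0.1811  2.9479  5.2712] M [ 0.2479  0.4179 -0.0121] w 7.90812120621194 jaw -96.7577475155688 q [0.1635 0.1848 1.5976 0.0013 1.3573 1.852 ]
```

Emit:
step_arm --pt "0 0 0 0 0 -0.03 255" --pt "0 0 0 0 0 -0.05 255" --pt "0 0 0 0 0 -0.05 255"

```text
time: 15.25
tool_pos: [0.6342, 0.1803, 0.156]
tool_rot: [-0.001, 0.995, -0.096, 0.001]
contact_force: [-1.1, 2.7, 5.8]
gripper_width: 0.093
```

```bash
python3 st.py
```

```text
15.25 [0.6342 0.1803 0.156 ] F [-1.1158  2.701   5.8467] M [ 0.3133  0.3633 -0.0365] w 7.9441893460679 jaw -101.02719076551924 q [0.1636 0.1848 1.5975 0.0016 1.3572 1.9265]
```

Emit:
step_arm --pt "0 0 0 0 0 -0.02 255" --pt "0 0 0 0 0 -0.035 255" --pt "0 0 0 0 0 -0.035 255"

```text
time: 15.55
tool_pos: [0.6342, 0.1804, 0.156]
tool_rot: [-0.001, 0.993, -0.12, 0.001]
contact_force: [-1.3, 3.8, 5.6]
gripper_width: 0.097
```

```bash
python3 st.py
```

```text
15.55 [0.6342 0.1804 0.156 ] F [-1.2931  3.7703  5.5892] M [0.3577 0.3866 1.1786] w 8.206820923765134 jaw -103.81625080878507 q [0.164  0.1848 1.5975 0.0009 1.3571 1.9757]
```

Emit:
step_arm --pt "0 0 0 0 0 -0.02 255" --pt "0 0 0 0 0 -0.035 255" --pt "0 0 0 0 0 -0.035 255"

```text
time: 15.85
tool_pos: [0.6342, 0.1804, 0.1561]
tool_rot: [-0.0, 0.989, -0.145, 0.001]
contact_force: [-1.6, 2.5, 5.4]
gripper_width: 0.095
```

```bash
python3 st.py
```

```text
15.85 [0.6342 0.1804 0.1561] F [-1.6411  2.4799  5.4085] M [0.3336 0.3924 1.8944] w 8.081984141628453 jaw -106.68707396015469 q [0.1642 0.1848 1.5974 0.0003 1.3572 2.0262]
```

The moment about z jumped from about 0 to 1.2 and then 1.9 N·m, starting at a jaw angle of about −102°. That matches the fixture's x axis at −11° (jaw −101°), so the screw is seated. Now I back off to a jaw angle of about −11.5°.

Emit:
step_arm --pt "0 0 0 0 0 0.04 255" --pt "0 0 0 0 0 0.08 255" --pt "0 0 0 0 0 0.08 255"

```text
time: 16.15
tool_pos: [0.6342, 0.1803, 0.156]
tool_rot: [-0.001, 0.996, -0.088, 0.001]
contact_force: [-1.4, 2.9, 5.4]
gripper_width: 0.096
```

```bash
python3 st.py
python3 - <<'E'
from h import *
S=eyes.grab_frame('scene')
a=S['pixels'][:,:,::-1][130:250,230:370]
cv2.imwrite('pics/s6c.png',cv2.resize(a,None,fx=5,fy=5,interpolation=cv2.INTER_CUBIC))
E
```

```text
16.15 [0.6342 0.1803 0.156 ] F [-1.3601  2.9451  5.4097] M [0.3034 0.4174 0.0377] w 8.125196396787608 jaw -100.06716941797093 q [0.1637 0.1848 1.5975 0.0014 1.3572 1.9099]
```

View pics/s6c.png

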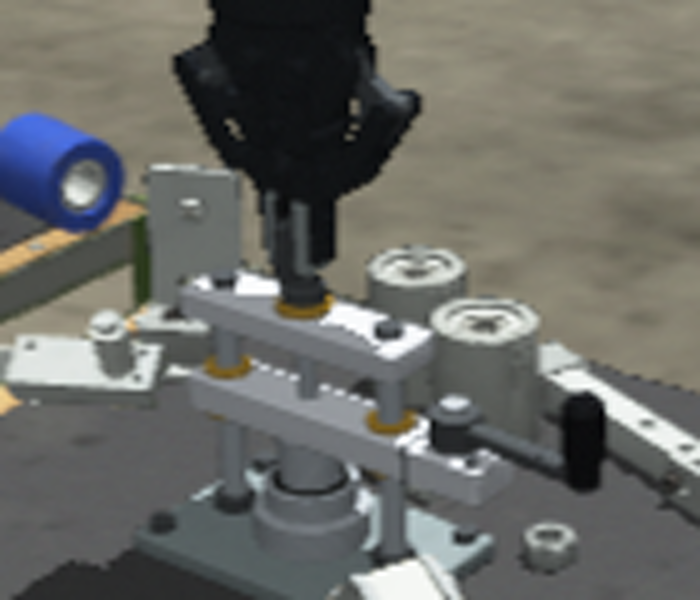

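Emit:
step_arm --pt "0 0 0 0 0 0.08 255" --pt "0 0 0 0 0 0.16 255" --pt "0 0 0 0 0 0.24 255" --pt "0 0 0 0 0 0.32 255" --pt "0 0 0 0 0 0.4 255" --pt "0 0 0 0 0 0.48 255" --pt "0 0 0 0 0 0.56 255" --pt "0 0 0 0 0 0.64 255" --pt "0 0 0 0 0 0.72 255" --pt "0 0 0 0 0 0.8 255"

```text
time: 17.2
tool_pos: [0.635, 0.1788, 0.156]
tool_rot: [0.001, 0.871, 0.491, 0.001]
contact_force: [1.5, -0.8, 4.8]
gripper_width: 0.095
```

```bash
python3 st.py
```

```text
17.2 [0.635  0.1788 0.156 ] F [ 1.5335 -0.7553  4.841 ] M [-0.3357 -0.0426 -0.0447] w 8.086742570274339 jaw -31.138160034614177 q [ 0.1624  0.185   1.5974 -0.0015  1.3561  0.7061]
```

Emit:
step_arm --pt "0 0 0 0 0 0.08 255" --pt "0 0 0 0 0 0.16 255" --pt "0 0 0 0 0 0.21 255" --pt "0 0 0 0 0 0.229 255" --pt "0 0 0 0 0 0.229 255" --pt "0 0 0 0 0 0.229 255"

```text
time: 17.8
tool_pos: [0.6354, 0.1786, 0.156]
tool_rot: [0.002, 0.776, 0.63, 0.001]
contact_force: [4.2, -3.6, 4.3]
gripper_width: 0.093
```

```bash
python3 st.py
python3 - <<'E'
from h import *
np.set_printoptions(precision=4,suppress=True)
S=eyes.grab_frame('scene');T=eyes.grab_frame('top')
a=S['pixels'][:,:,::-1][130:250,230:370]
cv2.imwrite('pics/s7c.png',cv2.resize(a,None,fx=5,fy=5,interpolation=cv2.INTER_CUBIC))
cv2.imwrite('pics/t7.png',T['pixels'][:,:,::-1])
for nm,z in (('lever_knob',.121),('lever_pivot',.121),('screw_wing',.168),('wing_end',.168)):
  print(nm,[(cn,round(d['p'],2),d['uv'],atz(f,d['uv'],z)[:2]) for f,cn in((S,'scene'),(T,'top')) for d in eyes.pinpoint(nm,cn)[:1]])
E
```

```text
17.8 [0.6354 0.1786 0.156 ] F [ 4.1634 -3.6165  4.2521] M [-0.53   -0.5669  0.0904] w 7.89335465606762 jaw -11.836603202852622 q [ 0.1622  0.1853  1.5971 -0.0019  1.3551  0.3692]
lever_knob [('scene', 0.84, [346.2, 221.3], array([0.5763, 0.016 ])), ('top', 0.9, [359.3, 186.4], array([0.5966, 0.0199]))]
lever_pivot [('scene', 0.84, [321.2, 206.4], array([0.6182, 0.0948])), ('top', 0.74, [320.8, 177.1], array([0.6162, 0.0946]))]
screw_wing [('scene', 0.41, [292.5, 176.1], array([0.6486, 0.1829]))]
wing_end [('scene', 0.65, [282.5, 175.9], array([0.6401, 0.2048])), ('top', 0.46, [414.1, 260.4], array([ 0.4544, -0.0742]))]
```

View pics/s7c.png

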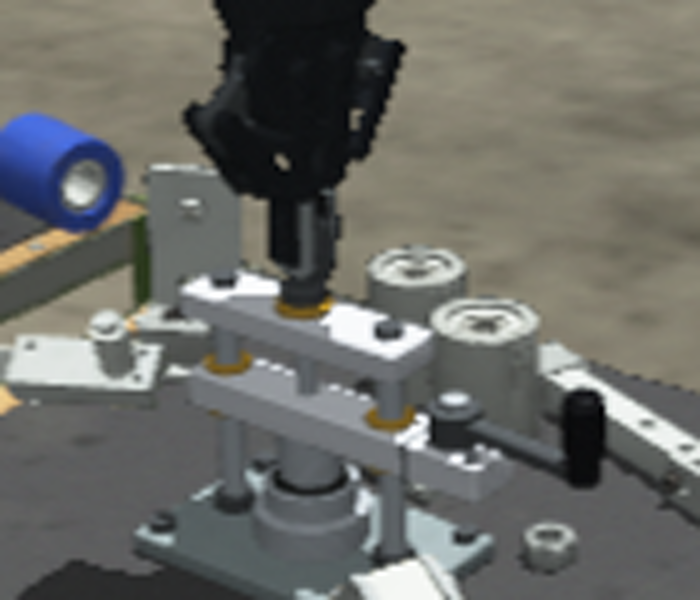

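View pics/t7.png

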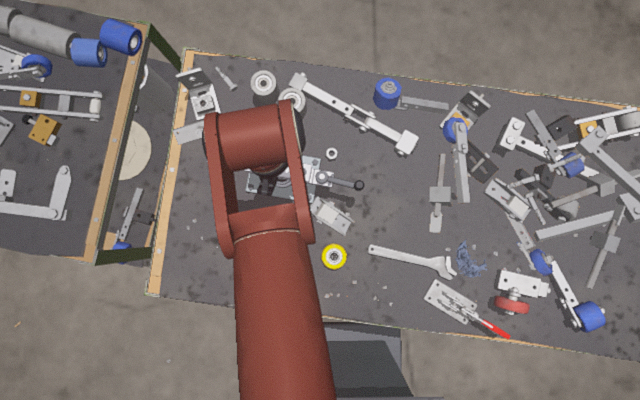

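```bash
python3 -c "
from h import *
print(manip.job_done())"; python3 st.py
```

```text
the job is handed in; nothing more can be done
None
the job is handed in; nothing more can be done
```

The job is handed in, at about 18 s of the 64 s allowed: the lever is free, the screw was seated and backed off a quarter turn, and the gripper still holds it.

- **Lever:** I gripped the knob and swung it counter-clockwise until it stopped. The force rose to about 18 N while the lever no longer moved. The last top picture puts it at about 1.5 rad, its free position.
- **Seating:** I turned the thumbscrew clockwise in a single grip, about 124°. The moment then jumped from about 0 to 1.9 N·m, with the wing along the fixture's x to within about 1°. I took that as seated and did not see the foot on the bearing directly.
- **Backing off:** I then turned it back about 90° from the seat; the final jaw angle is −11.8° against a seated value of about −101.5°. The grip was still closed on the wing (about 8 mm opening) with no moment build-up.
- **Uncertainty:** While I pressed past the seat, the jaws twisted about 5° against the wing. Nearly all of this relaxed on reversing, but about 1° may remain in the quarter turn. The arm hid the wing from the top camera, so its final angle comes only from the jaw angle.
- **Other checks:** About 5 N of side force remained on the grip, which I left. The loose nut, wheel and spanner look unmoved. The bolt was partly hidden by the arm in the last picture, but nothing came near it.

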